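# Turn a trolley wheel to bring its valve to the top

### The arm

A 7-joint arm with a two-finger parallel gripper is mounted at the origin on the work surface. World frame = base frame: x ahead of the robot, y to its left, z up, the work surface at z = 0. Lengths are in mm, angles in rad, forces in N, time in s.
With the tool pointing down it reaches from about 425 to 875 mm from the base axis. Payload 4.7 kg.
Tool frame: the origin (TCP) lies at the very end of the fingers, on their centre line; the grasp point (between the pads) lies 19 mm behind it; z points along the fingers, y is the line along which they close (so a half turn about z gives the same grasp; the last joint's range is limited). The gripper opens to 87 mm and grips with 3 to 60 N. Pads are 19 mm wide; open, the fingers measure 117 mm over their backs; the gripper's body (75 mm by 190 mm) begins 51 mm behind the grasp point.
Start: joints at [-1.334, 0.321, -0.07, 1.45, 0.023, 1.371, -0.057], TCP at [143.651, 633.948, 222.587] pointing down, gripper open.
Joint ranges: [-2.86, 2.86], [-0.3, 2.09], [-1.38, 1.24], [0.06, 2.45], [-1.56, 4.7], [0.09, 2.05], [-2.69, 2.69]. Speed limits (rad/s): [2.57, 2.57, 3.14, 3.14, 3.14, 3.14, 3.14].

### API

Orientations are given as a 3x3 rotation matrix whose columns are the frame's x, y, z axes.
In Python, from station import ctrl gives the robot as it stands. The module is installed in compiled form; this text tells all that it offers.
- The arm moves only by the tool step_arm, never from a script. Its argument "commands" is text: rows parted by semicolons, each of 4 numbers parted by spaces: the shift along the tool's x, y, z in cm, then the turn about the tool's z in degrees. A call has 1 to 10 rows; each row is the pose to reach, as a shift and turn from the pose commanded when the call began, along the tool's axes at that moment; what a row does not reach only later rows make up. A row lasts 1/8 s, in which the tool goes at most 62.5 mm and 10.7 degrees, less where a joint would pass 70% of its speed; a pose out of reach is approached as far as the arm can. A call with a gripper value outside its range is refused whole. "gripper" is the finger opening in cm, from 0 to 8.7, set as the call begins (left out, the last holds). The fingers move at their own pace and stop on an object; "grip_force" is the grip in N (left out, the last holds). Time passes only in rows, so rows that repeat a pose let the fingers close. It gives the time, the measured TCP pose, the force, the opening and the grip force at its end, in the units of the state.
- ctrl.get_state(): the state, without advancing time (a new reading comes with each control period).
- ctrl.camera(name): name is "scene" or "top" or "wrist"; returns the picture (480x640x3 uint8, blue, green, red); there is no depth.
- ctrl.camera_params(name): a dict with "camera_matrix" (3x3 intrinsics, pixels), "k1" (the pictures are not rectified: a ray, as slopes to the right and down, at radius r is drawn at 1 + k1 r^2 times it, then the intrinsics apply), "camera_from_world" (4x4, takes a point from world to camera coordinates). Camera axes: x right, y up, looking along -z (the intrinsics and any distortion apply to the point x, -y, -z); pixel columns grow to the right and rows downward; lengths in mm; the calibration is good to about 2 mm. A picture is of the moment at which its call begins: read the wrist's pose just before it. camera_params takes no time and is no camera call; for the wrist camera it gives the pose at the moment of the call.
- ctrl.job_done(): hands the job in; it is judged then, once.
The state is a dict: "clock": time; "joint_pos": joint angles; "qd": joint speeds; "joint_torque": joint torques, N m; "eef_pos": TCP position; "tcp_rot": TCP orientation; "wrist_force": force on the tool from outside, world axes, zero at the start; "torque": the same for the moment, N m; "grip_width": finger opening in mm; "grip_force": force on a finger pad.
Only numpy, scipy, OpenCV 4.12 (cv2) and the standard library are available. Lean on these libraries where they do the work, as an engineer would, in place of code of your own. Each camera call takes 0.05 s, during which the arm holds its last target. There are 200 camera calls.

### The job

The wheel of the gas-cylinder trolley is mounted on the service stand for a tyre check. With the fingertips, push gently on its blue spokes, as many in turn as it takes, until the valve stem with the red cap stands straight up at the top of the wheel (twelve o'clock, directly above the axle), then leave the wheel at rest there. Keep off the tyre and the valve stem, and leave the other things on the bench where they are.

Things in the scene. Friction and masses are not known exactly. Their poses are not given: they have to be found in the camera images.
- wheel: Upright spoked wheel, 300 mm over the tyre, turning either way without end about a level axle 170 mm above the bench. Origin on the axle in the tyre's mid-plane. x: along the axle, away from the robot (its front looks to -x); z: from the axle towards the valve stem, so z straight up is wanted. Starts with the valve low, 115 to 180 degrees from the top, to either side.
- spoke (a point): Mid-length of one blue spoke, 60 mm off the axle; axes as the wheel's. Five round spokes 16 mm thick, at 36, 108, 180, 252 and 324 degrees from the wheel's z about its x (this one: 36); open gaps between. From 18 to 80 mm off the axle each runs radially, centre line at wheel x = -46 mm; its front is 30 mm proud of the tyre's front; then bends back to the rim (106 mm off, x = -8 mm).
- hub (a point): Front end of the hub on the axle (wheel x = -64 mm); hub 48 mm wide; axes as the wheel's. The bearing is stiff: about 0.4 N m turns the wheel (6 to 7 N on a spoke 60 mm off the axle); it does not coast and stays where it is left.
- tyre: Black tyre turning with the wheel (same origin and axes): from 102 to 150 mm off the axle, 48 mm thick (x from -24 to 24 mm).
- valve_stem: Black stem, 10 mm thick, with red cap, 14 mm thick, turning with the wheel (same origin and axes): it stands in the mid-plane (x = 0) along the wheel's z, from the rim at z = 104 mm inward to the cap's end at z = 72 mm.
- stem_cap (a point): Inner end of the red cap: 72 mm from the axle towards the rim, in the wheel's mid-plane; axes as the wheel's.
- stand: Fixed stand behind the wheel (bolted down): origin on the bench straight below the centre of the wheel, x along the axle away from the robot, y level, z up. Base plate 150 x 200 x 10 mm (x -40 to 110 mm), head and two slanting legs at x = 50 to 95 mm, all behind the wheel; nothing of it stands in front of the wheel.
- jug: White plastic jug (mug-shaped), 84 mm wide, 110 mm tall, handle on its +y side; loose bystander, origin at its underside; leave alone.
- bottle: Amber bottle, 64 mm wide, 150 mm tall; loose bystander, origin at its underside; leave alone.
- grease_tin: Green round tin with steel lid, 76 mm wide, 70 mm tall; loose bystander, origin at its underside; leave alone.
- gauge: Tyre gauge lying flat: round steel dial 52 mm wide and 24 mm high with a black tube and brass end, 130 mm long overall along its x; loose bystander, origin at its underside; leave alone.
- wrench: Steel wrench lying flat, 160 mm long along its x; loose bystander, origin at its underside; leave alone.
- screwdriver: Screwdriver lying flat, 170 mm long along its x; loose bystander, origin at its underside; leave alone.
- marker: Blue marker lying flat, 18 mm thick, 130 mm long along its x; loose bystander, origin at its underside; leave alone.

How it is judged (in metres and radians):
At the end, for the whole second after the job is handed in: The valve stem stands at the top of the wheel: the wheel's z axis within 0.08 rad (4.5 degrees) of straight up, the wheel at rest, and every loose thing within 30 mm of where it began (angle between wheel's own z axis and vertical below 0.08 rad and angular speed of wheel below 0.05 rad/s and distance of each of jug, bottle, grease_tin, gauge, wrench, screwdriver, marker from where it was at the start of the episode below 0.03 m); the robot touches nothing.
It fails at once if the wheel is pushed with the arm or the gripper's body instead of the fingers (contact force between the arm and wheel above 5 N).
It fails at once if the tyre is pressed with more than 2 N (contact force between tyre and anything else above 2 N).
It fails at once if the valve stem or its cap is pressed with more than 2 N (contact force between valve_stem and anything else above 2 N).
It fails at once if the wheel is pushed roughly, with more than 30 N (contact force between wheel and anything else above 30 N).
It fails at once if a loose thing on the bench is shifted or lifted by more than 30 mm (distance of any of jug, bottle, grease_tin, gauge, wrench, screwdriver, marker from where it was at the start of the episode above 0.03 m).
It also fails if it takes over 61 s, if anything falls off the work surface, if the arm or the gripper's body presses on something with over 40 N, if the wrist force passes 120 N, or if a joint passes its speed limit or range.

## Working session

There is one attempt and no reset: what is moved stays moved. The work goes in short steps, Python scripts to look and compute and a tool call to move; the robot and the scene stay as the last step left them, time stands still between calls to the robot, and variables do not carry over. Pictures are saved under pics/ and viewed, at most 10 in all, crops included, and the job is handed in when it is done.

Besides the shell and the picture viewer there is one more tool, called in YAML: its name, and indented under it one key for each argument. step_arm: Moves the arm, as the interface text tells. Its arguments: {"type":"object","properties":{"commands":{"type":"string"},"gripper":{"type":"number"},"grip_force":{"type":"number"}},"required":["commands"]}

```bash
mkdir -p pics
python3 - <<'E'
from station import ctrl
import cv2,numpy as np
s=ctrl.get_state();print(s['clock'],s['eef_pos'],s['tcp_rot'],s['grip_width'])
for n in ("scene","top"):
    im=ctrl.camera(n);cv2.imwrite(f"pics/{n}0.png",im)
    p=ctrl.camera_params(n);print(n,p)
E
```

```text
0.0 [143.53780579 633.37662694 221.46940493] [[-9.75283999e-01  2.20954761e-01 -3.39588549e-04]
 [ 2.20955006e-01  9.75282191e-01 -1.87976584e-03]
 [-8.41485478e-05 -1.90833933e-03 -9.99998176e-01]] 87.15545142192018
scene {'camera_matrix': array([[605.32082718,   0.        , 322.01363314],
       [  0.        , 605.32082718, 245.67045981],
       [  0.        ,   0.        ,   1.        ]]), 'k1': -0.13131951853495824, 'camera_from_world': array([[-3.07581276e-01,  9.51521510e-01,  7.58052606e-04,
         1.50548891e+02],
       [-6.69758103e-01, -2.17066432e-01,  7.10145230e-01,
         2.29974735e+02],
       [ 6.75883010e-01,  2.17919664e-01,  7.04054811e-01,
        -2.14078665e+03],
       [ 0.00000000e+00,  0.00000000e+00,  0.00000000e+00,
         1.00000000e+00]])}
top {'camera_matrix': array([[499.44859113,   0.        , 320.14577231],
       [  0.        , 499.44859113, 240.3517659 ],
       [  0.        ,   0.        ,   1.        ]]), 'k1': 0.0073627743963958795, 'camera_from_world': array([[ 2.76363286e-02, -9.99615047e-01, -2.44783706e-03,
        -5.19664654e+00],
       [ 9.77665535e-01,  2.65189522e-02,  2.08487043e-01,
        -5.48523296e+02],
       [-2.08341871e-01, -8.15498236e-03,  9.78022066e-01,
        -1.09472913e+03],
       [ 0.00000000e+00,  0.00000000e+00,  0.00000000e+00,
         1.00000000e+00]])}
```

View pics/scene0.png

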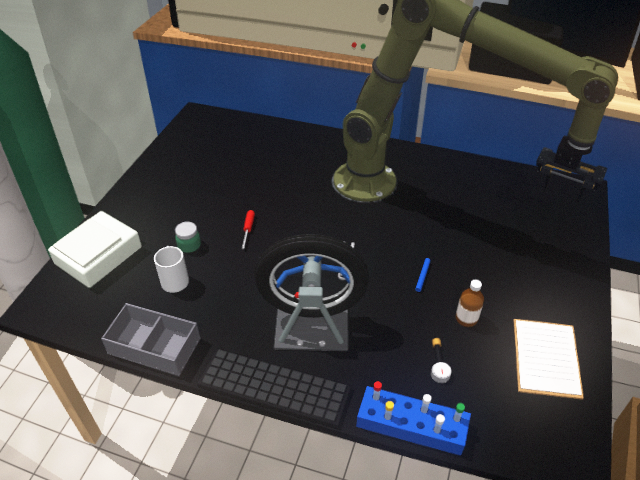

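View pics/top0.png

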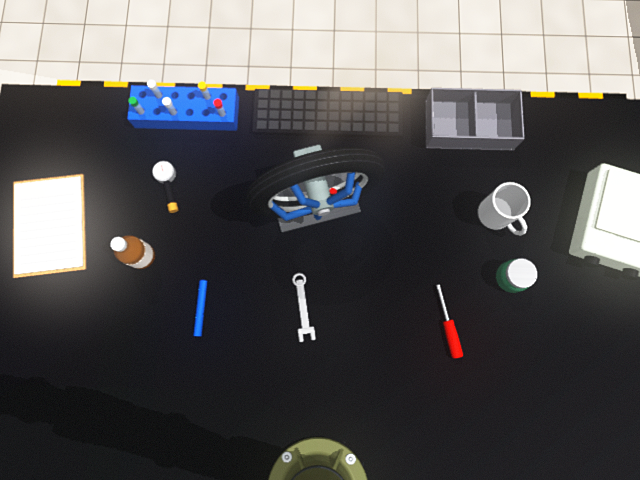

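The scene view shows the wheel from behind, around (312,280). The top view shows its front from above, with the hub near (318,208), the red cap near (333,190), and the base plate's front edge tilted about 15°. I'll zoom in.

```bash
cat > h.py <<'E'
from station import ctrl
import cv2,numpy as np
def ray(n,u,v,p=None):
    p=p or ctrl.camera_params(n);K=p['camera_matrix'];T=p['camera_from_world']
    d=cv2.undistortPoints(np.array([[[u,v]]],float),K,np.array([p['k1'],0,0,0.]))[0,0]
    R=T[:3,:3];return -R.T@T[:3,3],R.T@np.array([d[0],-d[1],-1])
def onz(n,u,v,z,p=None):
    c,d=ray(n,u,v,p);return c+d*(z-c[2])/d[2]
def onplane(n,u,v,pt,nrm,p=None):
    c,d=ray(n,u,v,p);return c+d*(np.dot(pt-c,nrm)/np.dot(d,nrm))
def proj(n,X,p=None):
    p=p or ctrl.camera_params(n);T=p['camera_from_world'];q=T[:3,:3]@X+T[:3,3]
    s=np.array([q[0],-q[1]])/-q[2];s=s*(1+p['k1']*(s@s));K=p['camera_matrix']
    return K[:2,:2]@s+K[:2,2]
E
python3 - <<'E'
import cv2
im=cv2.imread('pics/top0.png');cv2.imwrite('pics/crop0.png',cv2.resize(im[135:240,240:395],None,fx=5,fy=5,interpolation=cv2.INTER_CUBIC))
from h import *
for u,v in((280,231),(361,208)):print(onz('top',u,v,10))
E
```

```text
[579.10292664 107.7968284   10.        ]
[641.97620623 -87.13467938  10.        ]
```

View pics/crop0.png

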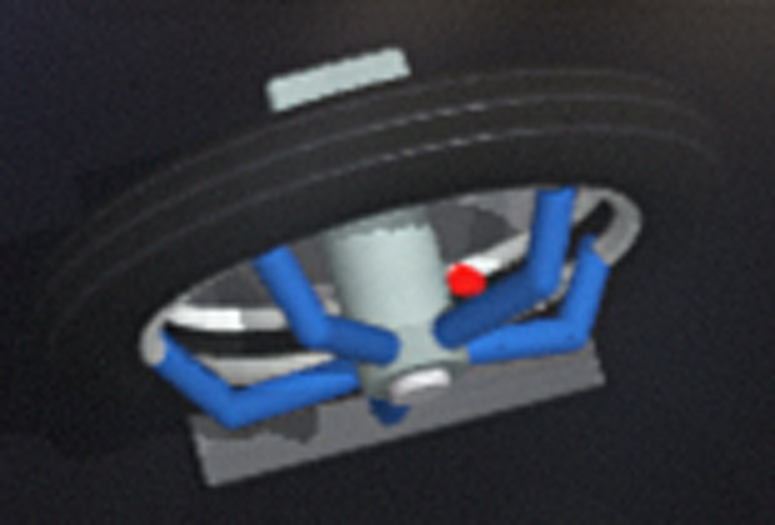

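The crop shows plate front corners at crop (208,487) and (605,380), the hub front disc at (420,382), and the red cap at (466,280). Five blue spokes are visible, with one pointing straight down below the hub.

Run:
```python
from h import *
px=lambda a,b:(240+a/5,135+b/5)
A=onz('top',*px(208,487),10);B=onz('top',*px(605,380),10)
y=(A-B)/np.linalg.norm(A-B);x=np.array([y[1],-y[0],0]);print('len',np.linalg.norm(A-B),'yaw',np.degrees(np.arctan2(x[1],x[0])))
C=(A+B)/2+40*x;C[2]=170;print('C plate',C)
H=onz('top',*px(420,382),170);print('C hub',H+64*x)
im=cv2.imread('pics/top0.png').astype(int)
b,g,r=im[...,0],im[...,1],im[...,2]
m=(r>150)&(g<70)&(b<70);m[:,:300]=0;m[:,380:]=0;m[:150]=0;m[230:]=0
v,u=np.nonzero(m);print(u.mean(),v.mean(),len(u))
for c in(C,H+64*x):
    P=onplane('top',u.mean(),v.mean(),c,x)-c
    print('cap',P@y,P[2],'ang',np.degrees(np.arctan2(-P@y,P[2])),np.hypot(P@y,P[2]))
    for q in((235,412),(322,332),(548,280),(578,330)):
        P=onplane('top',*px(*q),c-46*x,x)-c
        print('elbow',np.degrees(np.arctan2(-P@y,P[2])),np.hypot(P@y,P[2]))
```

```text
len 199.80199064939032 yaw 17.07314617064265
C plate [643.30843042  20.02666365 170.        ]
C hub [648.21489179  21.29288961 170.        ]
332.84375 190.875 32
cap -37.82189661983751 -68.20325740144631 ang 150.98958175698613 77.98833364093386
elbow -102.53932364810603 79.97205751758356
elbow -29.399616617078923 74.84664626705455
elbow 46.60710200043866 78.3838670031294
elbow 113.79441072036754 82.62706749475934
cap -39.415397009242874 -85.02491538736217 ang 155.12875558753572 93.71664610955905
elbow -114.71834996814324 86.16129322560009
elbow -37.000520809966176 60.14586066392607
elbow 58.36336676304732 69.53031925711224
elbow 123.7770338417163 94.05587937223873
```

step_arm:
  commands: "-36.5 -23 -8 -15;-36.5 -23 -8 -15;-36.5 -23 -8 -15;-36.5 -23 -8 -15;-36.5 -23 -8 -15;-36.5 -23 -8 -15;-36.5 -23 -8 -15;-49 -56 -8 -30;-49 -56 -8 -30;-49 -56 -8 -30"
  gripper: 0

```text
clock: 1.35
eef_pos: [474.1, 143.5, 302.1]
tcp_rot: [[-0.955, -0.297, -0.0], [-0.297, 0.955, -0.0], [0.0, 0.0, -1.0]]
wrist_force: [0.2, -0.3, 0.5]
grip_width: 2.0
grip_force: 0.0
```

Run:
```python
from station import ctrl
s=ctrl.get_state();print(s['clock'],s['eef_pos'],s['tcp_rot'],s['grip_width'],s['joint_pos'])
```

```text
1.35 [474.1197498  143.5009202  302.09793707] [[-9.54920542e-01 -2.96861360e-01 -3.03275555e-04]
 [-2.96861355e-01  9.54920589e-01 -6.11082218e-05]
 [ 3.07744741e-04  3.16772959e-05 -9.99999952e-01]] 1.9671006322656455 [-0.67756405 -0.04843774  0.31907034  1.70618798  0.01519976  1.48171686
  1.51200046]
```

step_arm:
  commands: "2.5 -16.7 0 0;2.5 -16.7 0 0;2.5 -16.7 0 0;2.5 -16.7 0 0"

```text
clock: 1.85
eef_pos: [499.6, -25.8, 302.4]
tcp_rot: [[-0.957, -0.289, 0.0], [-0.289, 0.957, -0.001], [0.0, -0.001, -1.0]]
wrist_force: [0.1, 1.0, -0.1]
grip_width: 0.4
grip_force: 0.0
```

Run:
```python
from h import *
print(ctrl.get_state()['clock'],ctrl.get_state()['eef_pos'])
ims={n:ctrl.camera(n) for n in('top','scene','wrist')}
t=ims['top'][130:330,220:420];s=ims['scene'][130:330,210:410]
cv2.imwrite('pics/w1.png',ims['wrist'])
cv2.imwrite('pics/ts1.png',cv2.resize(np.hstack([t,s]),(800,400),interpolation=cv2.INTER_CUBIC))
p=ctrl.camera_params('wrist');T=p['camera_from_world'];print(-T[:3,:3].T@T[:3,3],T)
```

```text
1.85 [499.59772609 -25.8410426  302.42955056]
[422.52370386 -44.31713904 464.05398049] [[-2.97788314e-01  9.54630408e-01  1.70418533e-03  1.67338276e+02]
 [-9.12796324e-01 -2.84214958e-01 -2.93299725e-01  5.09189395e+02]
 [-2.79508481e-01 -8.88968047e-02  9.56019020e-01 -3.29485125e+02]
 [ 0.00000000e+00  0.00000000e+00  0.00000000e+00  1.00000000e+00]]
```

View pics/ts1.png

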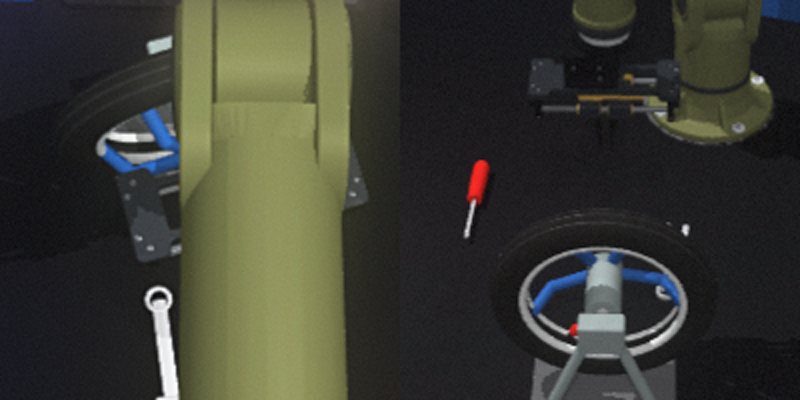

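View pics/w1.png

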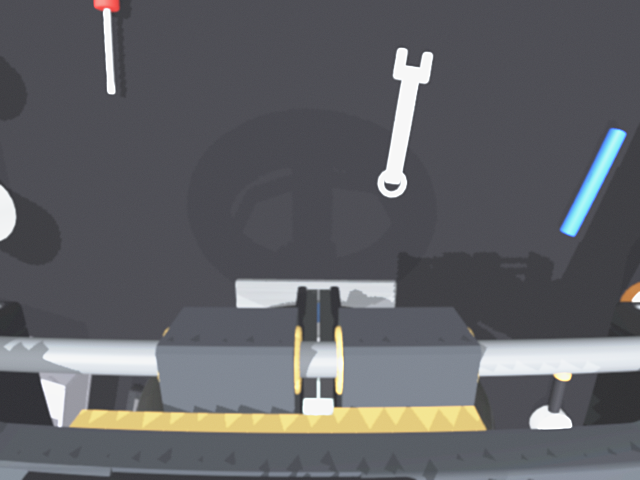

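The top crop shows the end plates of the gripper as a slim bar, with left plate corners at crop (118,172) and (138,262). The wrist picture shows narrow fingers at (300–340, 290–400) under carriages on rods.

Run:
```python
from h import *
s=ctrl.get_state();R=s['tcp_rot'];t=s['eef_pos']
for z in(70,90,110,130):
  for q in((118,172),(138,262),(367,205)):
    P=onz('top',220+q[0]/4,130+q[1]/4,t[2]+z);print(z,q,np.round(R.T@(P-t)[:],0))
  for q in((530,70),(530,92),(537,117),(680,62),(680,118),(677,88)):
    c,d=ray('scene',210+(q[0]-400)/4,130+q[1]/4)
    P=c+d*((t[2]+z)-c[2])/d[2];print('  sc',q,np.round(R.T@(P-t),0))
for k in(0,19,40,70,90,110):print(k,proj('wrist',t-R[:,2]*k),proj('wrist',t+R@np.array([-37.5,0,-k])),proj('wrist',t+R@np.array([-9.5,0,-k])))
```

```text
70 (118, 172) [-137.  116.  -70.]
70 (138, 262) [-96. 117. -70.]
70 (367, 205) [-94.  17. -70.]
  sc (530, 70) [ 148. -198.  -70.]
  sc (530, 92) [ 122. -195.  -70.]
  sc (537, 117) [  94. -188.  -70.]
  sc (680, 62) [158. -95. -70.]
  sc (680, 118) [ 93. -91. -70.]
  sc (677, 88) [127. -96. -70.]
90 (118, 172) [-130.  115.  -90.]
90 (138, 262) [-89. 116. -90.]
90 (367, 205) [-87.  19. -90.]
  sc (530, 70) [ 120. -193.  -90.]
  sc (530, 92) [  95. -191.  -90.]
  sc (537, 117) [  67. -183.  -90.]
  sc (680, 62) [129. -93. -90.]
  sc (680, 118) [ 66. -89. -90.]
  sc (677, 88) [100. -93. -90.]
110 (118, 172) [-122.  114. -110.]
110 (138, 262) [ -83.  115. -110.]
110 (367, 205) [ -81.   20. -110.]
  sc (530, 70) [  92. -188. -110.]
  sc (530, 92) [  67. -186. -110.]
  sc (537, 117) [  40. -178. -110.]
  sc (680, 62) [ 101.  -90. -110.]
  sc (680, 118) [  40.  -86. -110.]
  sc (677, 88) [  72.  -90. -110.]
130 (118, 172) [-114.  113. -130.]
130 (138, 262) [ -76.  114. -130.]
130 (367, 205) [ -74.   21. -130.]
  sc (530, 70) [  64. -184. -130.]
  sc (530, 92) [  40. -181. -130.]
  sc (537, 117) [  13. -174. -130.]
  sc (680, 62) [  73.  -87. -130.]
  sc (680, 118) [  13.  -84. -130.]
  sc (677, 88) [  45.  -88. -130.]
0 [318.32496946 308.77310727] [318.30670581 379.13344276] [318.32027481 327.53455125]
19 [318.40617724 329.9744676 ] [318.37953554 405.84609045] [318.39928279 350.35396968]
40 [318.51958809 359.60445054] [318.47884523 442.26187898] [318.50894959 382.04511665]
70 [318.74831386 419.4408019 ] [318.6703063 512.4352683] [318.72757058 445.28319286]
90 [318.97200331 478.07160924] [318.84559501 576.63534627] [318.9377526  506.16702549]
110 [319.2920391  562.18751708] [319.07428482 660.30215021] [319.23129532 591.37590744]
```

Run:
```python
from h import *
s=ctrl.get_state();R=s['tcp_rot'];t=s['eef_pos']
for z in(70,85,100,120,140):
  for q in((118,172),(138,262),(367,205)):
    P=onz('top',220+q[0]/2,130+q[1]/2,t[2]+z);print(z,q,np.round(R.T@(P-t)[:],0))
  for q in((530,62),(530,100),(537,117),(680,62),(678,118),(677,100)):
    c,d=ray('scene',210+(q[0]-400)/2,130+q[1]/2)
    P=c+d*((t[2]+z)-c[2])/d[2];print('  sc',q,np.round(R.T@(P-t),0))
im=ctrl.camera('scene')
cv2.imwrite('pics/s2.png',cv2.resize(im[145:215,260:370],None,fx=7,fy=7,interpolation=cv2.INTER_CUBIC))
for k in (0,19,70,90,110,130):print(k,(proj('scene',t-R[:,2]*k)-[260,145])*7)
```

```text
70 (118, 172) [-50.  86. -70.]
70 (138, 262) [ 29.  90. -70.]
70 (367, 205) [  34. -106.  -70.]
  sc (530, 62) [  87. -104.  -70.]
  sc (530, 100) [  6. -99. -70.]
  sc (537, 117) [-29. -88. -70.]
  sc (680, 62) [ 89.  95. -70.]
  sc (678, 118) [-29.  90. -70.]
  sc (677, 100) [  8.  90. -70.]
85 (118, 172) [-46.  86. -85.]
85 (138, 262) [ 32.  90. -85.]
85 (367, 205) [  37. -103.  -85.]
  sc (530, 62) [  67. -102.  -85.]
  sc (530, 100) [-13. -97. -85.]
  sc (537, 117) [-47. -86. -85.]
  sc (680, 62) [ 69.  94. -85.]
  sc (678, 118) [-47.  89. -85.]
  sc (677, 100) [-11.  89. -85.]
100 (118, 172) [ -42.   86. -100.]
100 (138, 262) [  34.   90. -100.]
100 (367, 205) [  39.  -99. -100.]
  sc (530, 62) [  46. -100. -100.]
  sc (530, 100) [ -32.  -95. -100.]
  sc (537, 117) [ -65.  -84. -100.]
  sc (680, 62) [  48.   94. -100.]
  sc (678, 118) [ -65.   88. -100.]
  sc (677, 100) [ -30.   88. -100.]
120 (118, 172) [ -36.   86. -120.]
120 (138, 262) [  38.   89. -120.]
120 (367, 205) [  43.  -95. -120.]
  sc (530, 62) [  20.  -97. -120.]
  sc (530, 100) [ -57.  -92. -120.]
  sc (537, 117) [ -90.  -82. -120.]
  sc (680, 62) [  22.   92. -120.]
  sc (678, 118) [ -90.   87. -120.]
  sc (677, 100) [ -55.   87. -120.]
140 (118, 172) [ -30.   86. -140.]
140 (138, 262) [  42.   89. -140.]
140 (367, 205) [  46.  -90. -140.]
  sc (530, 62) [  -7.  -94. -140.]
  sc (530, 100) [ -82.  -89. -140.]
  sc (537, 117) [-114.  -79. -140.]
  sc (680, 62) [  -5.   91. -140.]
  sc (678, 118) [-114.   86. -140.]
  sc (677, 100) [ -80.   86. -140.]
0 [376.37319702 401.48460547]
19 [375.89022413 362.87042287]
70 [374.56022837 256.04031526]
90 [374.02499023 212.83943158]
110 [373.48187589 168.87826424]
130 [372.93077229 124.14053108]
```

View pics/s2.png

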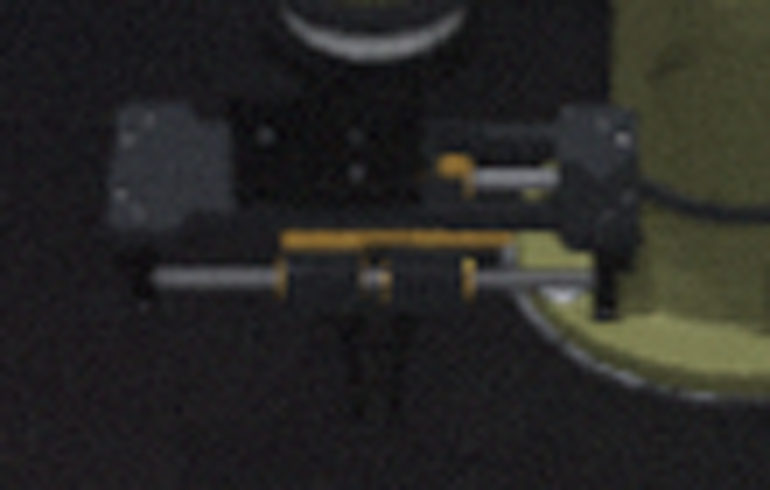

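The zoomed scene shot shows end plates at rows 100–250, a gold strip at row 240, a slim rod with carriages at row 278, and narrow fingers down to row ~415. So the wide part sits higher up. I'll triangulate these parts.

Run:
```python
from h import *
s=ctrl.get_state();R=s['tcp_rot'];t=s['eef_pos']
def tri(a,b):
    (c1,d1),(c2,d2)=a,b
    A=np.stack([d1,-d2],1);k=np.linalg.lstsq(A,c2-c1,rcond=None)[0]
    P=(c1+d1*k[0]+c2+d2*k[1])/2;return np.round(R.T@(P-t),1),np.round(np.linalg.norm(c1+d1*k[0]-c2-d2*k[1]),1)
sc=lambda a,b:ray('scene',260+a/7,145+b/7)
w=lambda a,b:ray('wrist',a,b)
print('rod',tri(w(318,357),sc(373,278)))
print('gold low edge', [tri(w(478,r),sc(282,q)) for r,q in((407,248),(430,232),(430,248),(407,232))])
print('carriage near-wheel low edge',tri(w(477,404),sc(285,305)))
print('carriage rear',tri(w(452,309),sc(285,312)))
print('beam',tri(w(318,475),sc(373,232)))
# plates front-lower and upper
tp=lambda a,b:ray('top',220+a/2,130+b/2)
print('plate L',tri(tp(118,172),sc(635,105)),tri(tp(118,172),sc(635,250)),tri(tp(367,205),sc(120,105)))
```

```text
rod (array([  9.1,  -0.7, -52.4]), np.float64(1.1))
gold low edge [(array([ 11.5,   0.5, -81.2]), np.float64(74.3)), (array([ 11.3,  -0.6, -87.9]), np.float64(71.5)), (array([  7.6,   0.4, -83.9]), np.float64(73.5)), (array([ 15.1,  -0.5, -85.4]), np.float64(72.2))]
carriage near-wheel low edge (array([ -0.8,   4.5, -65.8]), np.float64(80.4))
carriage rear (array([ 17.7,   2.9, -45.9]), np.float64(78.7))
beam (array([ -4.7,  -0.5, -84.9]), np.float64(0.5))
plate L (array([ -25.3,   88.1, -158.1]), np.float64(6.2)) (array([ -40. ,   89.1, -105.7]), np.float64(6.9)) (array([  41. ,  -96.1, -108. ]), np.float64(3.9))
```

Run:
```python
from h import *
s=ctrl.get_state();R=s['tcp_rot'];t=s['eef_pos']
def pl(q,tx):
    P=onplane('scene',260+q[0]/7,145+q[1]/7,t+R[:,0]*tx,R[:,0]);return np.round(R.T@(P-t),0)
for q in((110,228),(172,238),(575,245),(632,250),(145,303),(605,320),(373,232),(320,312)):print(q,pl(q,-37.5),pl(q,-10),pl(q,9))
for q in((115,105),(635,112)):print(q,pl(q,37.5))
# wrist rays: carriage edges at heights
for v in(308,405,410,430,478):
  print(v,[ (k,round((R.T@(onplane('wrist',318,v,t-R[:,2]*k,R[:,2])-t))[0],1)) for k in(40,52,64,75,85)])
```

```text
(110, 228) [ -37.  -92. -112.] [-10. -95. -90.] [  9. -97. -75.]
(172, 238) [ -37.  -71. -108.] [-10. -73. -86.] [  9. -75. -71.]
(575, 245) [ -37.   71. -106.] [-10.  72. -84.] [  9.  73. -69.]
(632, 250) [ -38.   92. -104.] [-10.  93. -82.] [  9.  94. -66.]
(145, 303) [-37. -82. -78.] [-10. -84. -56.] [  9. -86. -40.]
(605, 320) [-37.  83. -71.] [-10.  84. -49.] [  9.  85. -33.]
(373, 232) [ -37.    0. -111.] [-10.  -1. -89.] [  9.  -1. -74.]
(320, 312) [-37. -19. -74.] [-10. -20. -52.] [  9. -21. -36.]
(115, 105) [  37.  -96. -110.]
(635, 112) [  37.   94. -108.]
308 [(40, np.float64(20.3)), (52, np.float64(26.2)), (64, np.float64(32.2)), (75, np.float64(37.7)), (85, np.float64(42.7))]
405 [(40, np.float64(-19.7)), (52, np.float64(-9.8)), (64, np.float64(0.1)), (75, np.float64(9.2)), (85, np.float64(17.4))]
410 [(40, np.float64(-22.0)), (52, np.float64(-11.9)), (64, np.float64(-1.7)), (75, np.float64(7.5)), (85, np.float64(16.0))]
430 [(40, np.float64(-31.5)), (52, np.float64(-20.4)), (64, np.float64(-9.3)), (75, np.float64(0.8)), (85, np.float64(10.0))]
478 [(40, np.float64(-56.2)), (52, np.float64(-42.7)), (64, np.float64(-29.2)), (75, np.float64(-16.9)), (85, np.float64(-5.6))]
```

Run:
```python
from h import *
im=cv2.imread('pics/top0.png')
g=im.min(2);m=(g>110).astype(np.uint8);m[:170]=0;m[250:]=0;m[:,:470]=0;m[:,545:]=0
v,u=np.nonzero(m);print(u.min(),u.max(),v.min(),v.max())
# rim ellipse approx: compare with projected circles
cv2.imwrite('pics/jug.png',cv2.resize(im[170:250,465:555],None,fx=7,fy=7,interpolation=cv2.INTER_CUBIC))
print(onz('top',510,201,110))
im=cv2.imread('pics/scene0.png');
```

```text
478 530 182 235
[ 638.68126387 -412.04997695  110.        ]
```

View pics/jug.png

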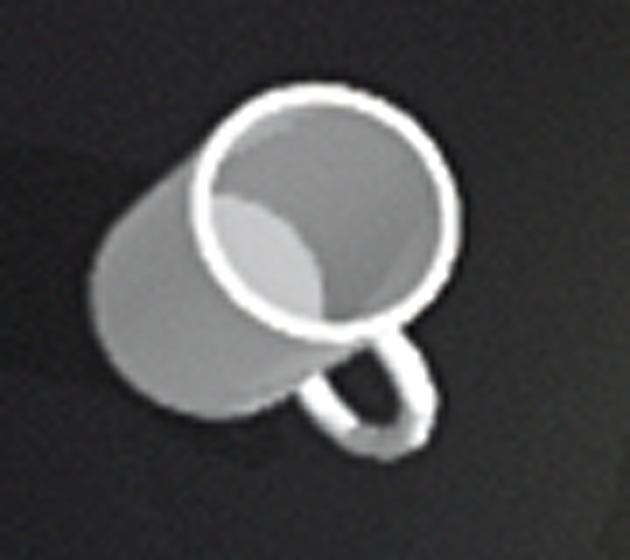

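The jug crop shows the rim centred at crop (327,210) with the handle pointing towards the robot. Before working at the wheel I'll test where the gripper body really starts, by lowering it very gently over the jug's rim while watching the wrist force.

step_arm:
  commands: "0 -47.3 0 0;0 -47.3 0 0;0 -47.3 0 0;0 -47.3 0 0;-0.3 -47.3 0 -12;-0.3 -47.3 0 -24;-0.3 -47.3 0 -36;-0.3 -47.3 0 -48;-0.3 -47.3 0 -60;-0.3 -47.3 0 -70"

```text
clock: 3.3
eef_pos: [627.3, -355.6, 235.3]
tcp_rot: [[-0.616, -0.765, -0.189], [-0.775, 0.631, -0.032], [0.144, 0.127, -0.981]]
wrist_force: [1.6, 2.3, -1.9]
grip_width: 0.4
grip_force: 0.0
```

Run:
```python
from station import ctrl
s=ctrl.get_state();print(s['clock'],s['joint_pos'],s['qd'],s['joint_torque'])
```

```text
3.3 [ 0.78450057  0.68705154 -0.67437496  1.02170517  0.48139901  1.72986123
  2.68884534] [ 0.82195403  0.8046091  -2.21672522 -0.35403626  1.56334544  0.57823016
  0.00768334] [ 3.92084911e+00 -7.44471145e+01 -1.45838778e+00 -3.30417895e+01
 -4.66972701e-01  5.91283478e-01 -3.15342040e-02]
```

step_arm:
  commands: "0 0 0 0;0 0 0 0;0 0 0 0"

```text
clock: 3.68
eef_pos: [625.8, -358.1, 237.2]
tcp_rot: [[-0.621, -0.761, -0.189], [-0.769, 0.638, -0.037], [0.149, 0.123, -0.981]]
wrist_force: [-0.2, 0.1, -0.2]
grip_width: 0.6
grip_force: 0.0
```

step_arm:
  commands: "0 0 0 10;0 0 0 20;0 0 0 30;0 0 0 40;0 0 0 40"

```text
clock: 4.3
eef_pos: [626.2, -357.5, 237.6]
tcp_rot: [[-0.964, -0.187, -0.189], [-0.183, 0.982, -0.037], [0.192, -0.001, -0.981]]
wrist_force: [0.5, -0.3, -0.1]
grip_width: 0.5
grip_force: 0.0
```

step_arm:
  commands: "0 0 -22 0;0 0 -22 0;0 0 -22 0;-1 52.6 -22 -6;-1 52.6 -22 -6;-1 52.6 -22 -6;-1 52.6 -22 -6;-1 52.6 -22 -6;-1 52.6 -22 -6;-1 52.6 -22 -6"

```text
clock: 5.55
eef_pos: [591.5, 72.9, 435.9]
tcp_rot: [[-0.939, -0.288, -0.187], [-0.287, 0.957, -0.034], [0.189, 0.022, -0.982]]
wrist_force: [0.7, -0.3, 0.1]
grip_width: 0.5
grip_force: 0.0
```

step_arm:
  commands: "0 16 0 0;0 16 0 0;0 16 0 0"

```text
clock: 5.92
eef_pos: [544.5, 228.1, 439.3]
tcp_rot: [[-0.938, -0.293, -0.187], [-0.292, 0.956, -0.033], [0.189, 0.024, -0.982]]
wrist_force: [0.7, -0.1, 0.9]
grip_width: 0.3
grip_force: 0.0
```

Run:
```python
from station import ctrl
s=ctrl.get_state();print(s['clock'],s['joint_pos'],s['eef_pos'],s['tcp_rot'])
```

```text
5.925 [-0.09691498  0.38153089 -0.49729352  0.99281596  0.11314603  1.98512266
  1.32760417] [544.54734827 228.14837869 439.32039983] [[-0.93760581 -0.29300998 -0.18719106]
 [-0.29213052  0.95581228 -0.03290359]
 [ 0.18856059  0.02383362 -0.98177231]]
```

step_arm:
  commands: "-45 0 -9 0;-45 0 -9 0;-45 0 -9 0;-45 0 -9 0;-45 0 -9 0;-45 0 -9 0;-45 0 -9 0"

```text
clock: 6.8
eef_pos: [765.5, 283.9, 334.8]
tcp_rot: [[-0.949, -0.289, -0.128], [-0.29, 0.957, -0.012], [0.126, 0.026, -0.992]]
wrist_force: [0.6, -0.3, -0.3]
grip_width: 0.4
grip_force: 0.0
```

Run:
```python
from station import ctrl
s=ctrl.get_state();print(s['clock'],s['joint_pos'],s['eef_pos'],s['tcp_rot'])
```

```text
6.8 [-0.4017467   0.95569646  0.19784564  0.26267591 -0.20885591  2.05263157
  1.50326254] [765.50338336 283.87430134 334.7671812 ] [[-0.94873895 -0.28876476 -0.12848855]
 [-0.2896773   0.95704989 -0.01193997]
 [ 0.1264178   0.0258923  -0.99163911]]
```

step_arm:
  commands: "-10 0 -50 0;-10 0 -50 0;-10 0 -50 0;-10 0 -50 0;-10 0 -50 0;-10 0 -50 0;-10 0 -50 0;-10 0 -50 0"

```text
clock: 7.8
eef_pos: [713.8, 237.9, 561.2]
tcp_rot: [[-0.96, -0.243, 0.138], [-0.235, 0.969, 0.074], [-0.152, 0.039, -0.988]]
wrist_force: [1.8, -0.8, -0.7]
grip_width: 0.5
grip_force: 0.0
```

Run:
```python
from station import ctrl
s=ctrl.get_state();print(s['clock'],s['joint_pos'],s['eef_pos'],s['tcp_rot'])
```

```text
7.8 [-0.27094436  0.65077115 -0.35223317  0.29481985  0.24651126  2.05268916
  1.40824476] [713.82646535 237.89648712 561.18323094] [[-0.96017648 -0.24284178  0.13816291]
 [-0.2345103   0.96929811  0.07393305]
 [-0.15187508  0.03858815 -0.98764615]]
```

step_arm:
  commands: "-20 0 -40 0;-20 0 -40 0;-20 0 -40 0;-20 0 -40 0;-20 0 -40 0;-20 0 -40 0;-20 0 -40 0;-20 0 -40 0"

```text
clock: 8.8
eef_pos: [671.7, 226.6, 627.8]
tcp_rot: [[-0.941, -0.278, 0.191], [-0.257, 0.958, 0.128], [-0.219, 0.071, -0.973]]
wrist_force: [0.4, 0.6, -0.8]
grip_width: 0.5
grip_force: 0.0
```

Run:
```python
from station import ctrl
s=ctrl.get_state();print(s['clock'],s['joint_pos'],s['eef_pos'],s['tcp_rot'])
```

```text
8.8 [-0.37042296  0.53168187  0.14186517  0.33469459 -0.16604104  2.05285266
  1.49532998] [671.70647864 226.62309066 627.80781569] [[-0.94140341 -0.27771859  0.1913949 ]
 [-0.25664744  0.95802396  0.12775831]
 [-0.21884176  0.0711511  -0.97316278]]
```

step_arm:
  commands: "-35 0 -50 0;-35 0 -50 0;-35 0 -50 0;-35 0 -50 0;-35 0 -50 0;-35 0 -50 0;-35 0 -50 0;-35 0 -50 0"

```text
clock: 9.8
eef_pos: [659.9, 206.0, 671.0]
tcp_rot: [[-0.926, -0.278, 0.257], [-0.247, 0.958, 0.149], [-0.287, 0.075, -0.955]]
wrist_force: [-0.9, -0.5, 0.3]
grip_width: 0.5
grip_force: 0.0
```

step_arm:
  commands: "-35 0 -50 0;-35 0 -50 0;-35 0 -50 0;-35 0 -50 0;-35 0 -50 0;-35 0 -50 0;-35 0 -50 0;-35 0 -50 0"

```text
clock: 10.8
eef_pos: [639.6, 185.6, 715.2]
tcp_rot: [[-0.905, -0.279, 0.32], [-0.236, 0.957, 0.169], [-0.353, 0.078, -0.932]]
wrist_force: [0.7, -0.8, -0.2]
grip_width: 0.8
grip_force: 0.0
```

Run:
```python
from station import ctrl
s=ctrl.get_state();print(s['clock'],s['joint_pos'],s['eef_pos'],s['tcp_rot'])
```

```text
10.8 [-0.32280903  0.43115658  0.14865565  0.29649507 -0.18616574  2.052911
  1.52482225] [639.56726097 185.55987034 715.23825285] [[-0.9053943  -0.27930921  0.31976167]
 [-0.23552529  0.95704571  0.16908976]
 [-0.35325486  0.07778094 -0.93228811]]
```

step_arm:
  commands: "-35 -5 -50 0;-35 -5 -50 0;-35 -5 -50 0;-35 -5 -50 0;-35 -5 -50 0;-35 -5 -50 0;-35 -5 -50 0;-35 -5 -50 0"

```text
clock: 11.8
eef_pos: [620.3, 142.1, 757.1]
tcp_rot: [[-0.881, -0.279, 0.382], [-0.223, 0.957, 0.185], [-0.417, 0.078, -0.905]]
wrist_force: [0.2, -0.1, 0.4]
grip_width: 0.4
grip_force: 0.0
```

step_arm:
  commands: "-35 -5 -50 0;-35 -5 -50 0;-35 -5 -50 0;-35 -5 -50 0;-35 -5 -50 0;-35 -5 -50 0;-35 -5 -50 0;-35 -5 -50 0"

```text
clock: 12.8
eef_pos: [594.3, 105.0, 797.3]
tcp_rot: [[-0.852, -0.279, 0.443], [-0.21, 0.957, 0.199], [-0.479, 0.076, -0.874]]
wrist_force: [0.8, -0.2, 0.3]
grip_width: 0.6
grip_force: 0.0
```

Run:
```python
from station import ctrl
s=ctrl.get_state();print(s['clock'],s['joint_pos'],s['eef_pos'],s['tcp_rot'])
```

```text
12.8 [-0.15612078  0.3123909   0.06314418  0.28334707 -0.19544748  2.05289279
  1.59918985] [594.32297484 105.01989329 797.25266474] [[-0.85223834 -0.27861736  0.44278908]
 [-0.20984895  0.95736973  0.19851099]
 [-0.47922147  0.07625985 -0.87437476]]
```

```bash
cat >> h.py <<'E'
C=np.array([643.3,20.0,170.]);YAW=np.radians(17.07)
W=np.array([[np.cos(YAW),-np.sin(YAW),0],[np.sin(YAW),np.cos(YAW),0],[0,0,1]])
def cmd(*targets):
    s=ctrl.get_state();R=s['tcp_rot'];t=s['eef_pos']
    print('t',round(s['clock'],2),'now wheelframe',np.round(W.T@(t-C),1),'tilt z',np.round(W.T@R[:,2],3),'J',np.round(s['joint_pos'],2))
    for q in targets: print(q,'->cm',np.round(R.T@(C+W@np.array(q,float)-t)/10,2))
def tcp(a,x=-44,rho=55):
    a=np.radians(a);return (x,round(-rho*np.sin(a)-8*np.cos(a)-15,1),round(rho*np.cos(a)-8*np.sin(a),1))
E
python3 -c "
from h import *
cmd((-150,-2,300),(-150,-2,54))"
```

```text
t 12.8 now wheelframe [-21.9  95.7 627.3] tilt z [ 0.482  0.06  -0.874] J [-0.16  0.31  0.06  0.28 -0.2   2.05  1.6 ]
(-150, -2, 300) ->cm [ 26.43 -12.42  21.86]
(-150, -2, 54) ->cm [ 38.22 -14.3   43.37]
```

step_arm:
  commands: "26.4 -12.4 21.9 0;26.4 -12.4 21.9 0;26.4 -12.4 21.9 0;26.4 -12.4 21.9 0;26.4 -12.4 21.9 0;26.4 -12.4 21.9 0;26.4 -12.4 21.9 0;26.4 -12.4 21.9 0"

```text
clock: 13.8
eef_pos: [508.4, -32.2, 467.5]
tcp_rot: [[-0.86, -0.272, 0.431], [-0.204, 0.959, 0.198], [-0.467, 0.083, -0.88]]
wrist_force: [-0.8, -0.5, 0.1]
grip_width: 0.3
grip_force: 0.0
```

```bash
python3 -c "
from h import *
cmd((-150,-2,300),(-120,-2,54))"
```

```text
t 13.8 now wheelframe [-144.3  -10.3  297.5] tilt z [ 0.47   0.063 -0.88 ] J [ 0.41 -0.3  -0.13  1.68 -0.36  1.38  2.1 ]
(-150, -2, 300) ->cm [ 0.44  0.83 -0.44]
(-120, -2, 54) ->cm [ 9.28 -1.14 22.63]
```

step_arm:
  commands: "9.3 -1.1 22.6 0;9.3 -1.1 22.6 0;9.3 -1.1 22.6 0;9.3 -1.1 22.6 0;9.3 -1.1 22.6 0;9.3 -1.1 22.6 0"

```text
clock: 14.55
eef_pos: [534.1, -11.9, 232.5]
tcp_rot: [[-0.853, -0.283, 0.439], [-0.213, 0.956, 0.202], [-0.477, 0.079, -0.875]]
wrist_force: [0.3, -0.0, 0.6]
grip_width: 0.5
grip_force: 0.0
```

```bash
python3 -c "
from h import *
cmd((-90,-2,54),tcp(-22))
p=ctrl.camera_params('wrist');im=ctrl.camera('wrist');cv2.imwrite('pics/w2.png',im)"
```

```text
t 14.55 now wheelframe [-113.8    1.6   62.5] tilt z [ 0.479  0.064 -0.875] J [ 0.35 -0.23 -0.17  2.1  -0.42  0.89  2.22]
(-90, -2, 54) ->cm [-1.7  -0.4   1.86]
(-44, np.float64(-1.8), np.float64(54.0)) ->cm [-5.73 -0.33  4.07]
```

View pics/w2.png

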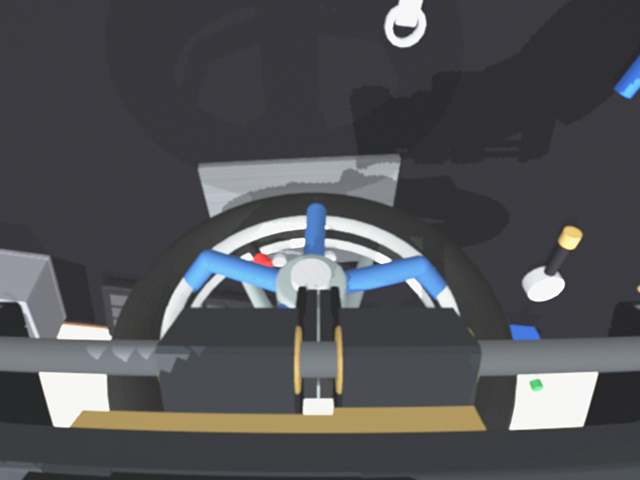

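The wrist view (image right is wheel-left) shows the hub disc at (313,275) and spoke elbows at (316,210), (208,257) and (422,262). The cap is at (263,261). I'll check the wheel centre and angle from these.

```bash
python3 -c "
from h import *
f=lambda u,v,x:np.round(W.T@(onplane('wrist',u,v,C+W@[x,0,0],W[:,0])-C),1)
print('hub',f(313,272,-64))
for q in((316,210),(208,257),(422,262)):
  P=f(*q,-50);print(P,np.degrees(np.arctan2(-P[1],P[2])),np.hypot(P[1],P[2]))
P=f(263,261,0);print('cap',P,np.degrees(np.arctan2(-P[1],P[2])))
"
```

```text
hub [-64.    2.   -0.3]
[-50.    9.5 -77.1] -172.97561480654863 77.6830740895338
[-50.  -72.5 -32.8] 114.34265189567782 79.57443056660851
[-50.   80.5 -14.4] -100.14191458078403 81.77780872583955
cap [ -0.  -38.7 -70.5] 151.23602417397498
```

step_arm:
  commands: "-1.7 -0.4 1.9 0;-1.7 -0.4 1.9 0;-1.7 -0.4 1.9 0"

```text
clock: 14.98
eef_pos: [556.3, -9.5, 221.6]
tcp_rot: [[-0.854, -0.281, 0.437], [-0.211, 0.957, 0.201], [-0.475, 0.079, -0.877]]
wrist_force: [-0.2, -0.6, -0.1]
grip_width: 0.5
grip_force: 0.0
```

```bash
python3 -c "
from h import *
cmd((-90,-2,54),(-60,-2,56),tcp(-22))"
```

```text
t 14.97 now wheelframe [-91.8  -2.6  51.6] tilt z [ 0.477  0.064 -0.877] J [ 0.35 -0.17 -0.18  2.07 -0.41  0.85  2.2 ]
(-90, -2, 54) ->cm [-0.27  0.08 -0.12]
(-60, -2, 56) ->cm [-3.    0.14  1.13]
(-44, np.float64(-1.8), np.float64(54.0)) ->cm [-4.31  0.16  2.07]
```

step_arm:
  commands: "-3 0.2 1.1 0;-4.3 0.2 2.0 0;-4.3 0.2 2.0 0;-4.3 0.2 2.0 0"

```text
clock: 15.48
eef_pos: [599.7, 5.4, 222.0]
tcp_rot: [[-0.856, -0.28, 0.434], [-0.211, 0.957, 0.201], [-0.472, 0.081, -0.878]]
wrist_force: [-0.6, 0.2, -0.2]
grip_width: 0.2
grip_force: 0.0
```

```bash
python3 -c "
from h import *
cmd(*[tcp(a) for a in(-30,-38,-46,-54,-62,-65)])"
```

```text
t 15.47 now wheelframe [-45.9  -1.2  52. ] tilt z [ 0.474  0.065 -0.878] J [ 0.33 -0.08 -0.22  1.99 -0.36  0.83  2.13]
(-44, np.float64(5.6), np.float64(51.6)) ->cm [-0.12  0.68  0.17]
(-44, np.float64(12.6), np.float64(48.3)) ->cm [0.07 1.35 0.51]
(-44, np.float64(19.0), np.float64(44.0)) ->cm [0.31 1.95 0.93]
(-44, np.float64(24.8), np.float64(38.8)) ->cm [0.58 2.49 1.42]
(-44, np.float64(29.8), np.float64(32.9)) ->cm [0.88 2.94 1.97]
(-44, np.float64(31.5), np.float64(30.5)) ->cm [1.01 3.09 2.19]
```

step_arm:
  commands: "-0.1 0.4 0.1 0;-0.1 0.7 0.2 0;0 1.0 0.35 0;0.1 1.35 0.5 0;0.2 1.65 0.7 0;0.3 1.95 0.95 0"

```text
clock: 16.23
eef_pos: [598.0, 22.5, 216.7]
tcp_rot: [[-0.854, -0.277, 0.44], [-0.209, 0.958, 0.197], [-0.476, 0.077, -0.876]]
wrist_force: [-5.1, -5.8, 9.9]
grip_width: 0.3
grip_force: 5.8
```

```bash
python3 -c "
from h import *
cmd(*[tcp(a) for a in(-54,-62,-65)])
s=ctrl.get_state();print(W.T@s['wrist_force'])
cv2.imwrite('pics/w3.png',ctrl.camera('wrist'))"
```

```text
t 16.23 now wheelframe [-42.5  15.7  46.7] tilt z [ 0.478  0.06  -0.876] J [ 0.32 -0.09 -0.25  2.01 -0.35  0.8   2.09]
(-44, np.float64(24.8), np.float64(38.8)) ->cm [0.55 0.84 0.68]
(-44, np.float64(29.8), np.float64(32.9)) ->cm [0.86 1.3  1.22]
(-44, np.float64(31.5), np.float64(30.5)) ->cm [0.98 1.45 1.44]
[-6.54740058 -4.02075126  9.8747176 ]
```

View pics/w3.png

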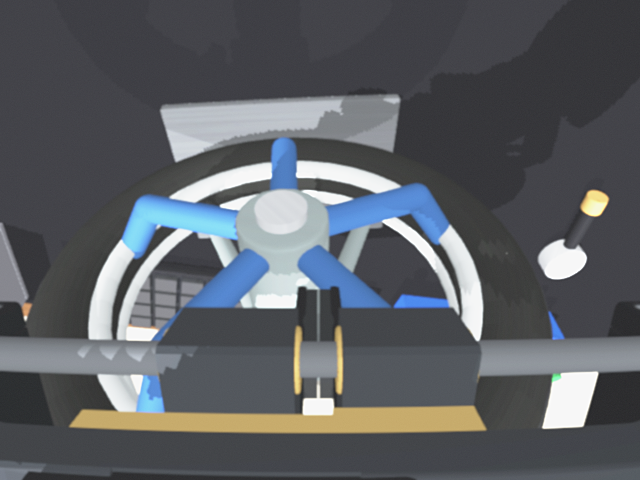

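The wheel is still about where the finger pushes it, with elbows at (284,147), (143,203) and (422,193). I'll measure the angle by blue mask from here on.

```bash
cat >> h.py <<'E'
def angle(n='wrist',im=None,near=None):
    """valve angle (deg, mod 72) from blue pixels lying 35-75 mm off the axle"""
    p=ctrl.camera_params(n);im=ctrl.camera(n) if im is None else im
    hsv=cv2.cvtColor(im,cv2.COLOR_BGR2HSV)
    m=cv2.inRange(hsv,(100,120,50),(125,255,255));m=cv2.erode(m,np.ones((3,3)))
    v,u=np.nonzero(m);P=[]
    for a,b in zip(u[::7],v[::7]):
        P.append(W.T@(onplane(n,a,b,C+W@[-51,0,0],W[:,0],p)-C))
    P=np.array(P);r=np.hypot(P[:,1],P[:,2]);a=np.degrees(np.arctan2(-P[:,1],P[:,2]))
    k=(r>35)&(r<75);a=a[k]-36
    out=np.degrees(np.angle(np.exp(1j*np.radians(a*5)).mean()))/5
    print('n',k.sum(),'coh',round(abs(np.exp(1j*np.radians(a*5)).mean()),2),'valve',[round(out+72*i,1) for i in(0,1,2)])
    red=cv2.inRange(hsv,(0,170,110),(8,255,255));v,u=np.nonzero(red)
    if len(u):
        Q=np.array([W.T@(onplane(n,x,y,C,W[:,0],p)-C) for x,y in zip(u,v)]);rr=np.hypot(Q[:,1],Q[:,2]);k=(rr>60)&(rr<100)
        if k.sum()>4:
            q=Q[k].mean(0);print('red',k.sum(),np.degrees(np.arctan2(-q[1],q[2])))
E
python3 -c "
from h import *
angle(im=cv2.imread('pics/w3.png'));angle('top');angle('scene')"
```

```text
n 968 coh 0.79 valve [np.float64(1.8), np.float64(73.8), np.float64(145.8)]
n 9 coh 0.59 valve [np.float64(21.4), np.float64(93.4), np.float64(165.4)]
n 16 coh 0.89 valve [np.float64(-0.0), np.float64(72.0), np.float64(144.0)]
red 31 141.8955002173968
```

```bash
sed -i 's/np.cos(a)-15,1/np.cos(a)-9,1/' h.py; python3 -c "
from h import *
cmd(*[tcp(a) for a in(-40,-46,-52,-58,-64,-68)])"
```

```text
t 16.38 now wheelframe [-42.7  17.   46.1] tilt z [ 0.477  0.061 -0.877] J [ 0.31 -0.09 -0.25  2.01 -0.35  0.8   2.09]
(-44, np.float64(20.2), np.float64(47.3)) ->cm [ 0.08  0.32 -0.15]
(-44, np.float64(25.0), np.float64(44.0)) ->cm [0.26 0.78 0.17]
(-44, np.float64(29.4), np.float64(40.2)) ->cm [0.46 1.19 0.53]
(-44, np.float64(33.4), np.float64(35.9)) ->cm [0.69 1.55 0.93]
(-44, np.float64(36.9), np.float64(31.3)) ->cm [0.92 1.86 1.36]
(-44, np.float64(39.0), np.float64(28.0)) ->cm [1.09 2.05 1.66]
```

step_arm:
  commands: "0.1 0.3 0 0;0.2 0.6 0.1 0;0.3 0.8 0.2 0;0.4 1.0 0.35 0;0.5 1.2 0.55 0;0.6 1.4 0.75 0;0.7 1.55 0.95 0;0.8 1.7 1.15 0;0.9 1.85 1.35 0;1.1 2.05 1.65 0"

```text
clock: 17.62
eef_pos: [591.0, 42.7, 198.8]
tcp_rot: [[-0.854, -0.277, 0.441], [-0.209, 0.958, 0.197], [-0.477, 0.076, -0.875]]
wrist_force: [-0.9, -8.0, 6.2]
grip_width: 0.2
grip_force: 4.1
```

```bash
python3 -c "
from h import *
angle();angle('scene')
cmd((-44,30,50),(-110,30,55))
print(W.T@ctrl.get_state()['wrist_force'])"
```

```text
n 1166 coh 0.79 valve [np.float64(-30.5), np.float64(41.5), np.float64(113.5)]
n 14 coh 0.89 valve [np.float64(-31.6), np.float64(40.4), np.float64(112.4)]
red 26 110.7957166693731
t 17.73 now wheelframe [-43.7  38.2  28. ] tilt z [ 0.479  0.06  -0.876] J [ 0.3  -0.09 -0.27  2.05 -0.35  0.75  2.05]
(-44, 30, 50) ->cm [-1.06 -0.65 -2.  ]
(-110, 30, 55) ->cm [ 4.49 -0.71 -5.59]
[-1.59979054 -5.67813838  4.07444179]
```

```bash
python3 -c "
from h import *
cmd((-46,34,42),(-95,34,50),(-95,-36,50),(-44,-36,50))"
```

```text
t 17.73 now wheelframe [-43.7  38.2  28. ] tilt z [ 0.479  0.06  -0.876] J [ 0.3  -0.09 -0.27  2.05 -0.35  0.75  2.05]
(-46, 34, 42) ->cm [-0.49 -0.31 -1.37]
(-95, 34, 50) ->cm [ 3.44 -0.33 -4.41]
(-95, -36, 50) ->cm [ 3.08 -7.31 -4.83]
(-44, -36, 50) ->cm [-1.4  -7.23 -2.39]
```

step_arm:
  commands: "-0.5 -0.3 -1.4 0;1.5 -0.3 -2.9 0;3.5 -0.3 -4.4 0;3.4 -2.5 -4.6 0;3.1 -7.3 -4.8 0;3.1 -7.3 -4.8 0;1 -7.3 -3.8 0;-1.4 -7.3 -2.4 0;-1.4 -7.3 -2.4 0"

```text
clock: 18.85
eef_pos: [611.3, -22.8, 218.2]
tcp_rot: [[-0.855, -0.284, 0.434], [-0.214, 0.955, 0.204], [-0.472, 0.082, -0.878]]
wrist_force: [-1.0, -0.4, -0.3]
grip_width: 0.7
grip_force: 0.0
```

```bash
python3 -c "
from h import *
angle()
cmd(*[tcp(a) for a in(4,-4,-12,-20,-28,-36,-44)])
print(W.T@ctrl.get_state()['wrist_force'])"
```

```text
n 1436 coh 0.54 valve [np.float64(-32.5), np.float64(39.5), np.float64(111.5)]
t 18.9 now wheelframe [-44.2 -32.1  47.9] tilt z [ 0.474  0.067 -0.878] J [ 0.33 -0.04 -0.17  1.96 -0.38  0.84  2.2 ]
(-44, np.float64(-20.8), np.float64(54.3)) ->cm [-0.27  1.18 -0.47]
(-44, np.float64(-13.1), np.float64(55.4)) ->cm [-0.28  1.96 -0.52]
(-44, np.float64(-5.4), np.float64(55.5)) ->cm [-0.25  2.72 -0.48]
(-44, np.float64(2.3), np.float64(54.4)) ->cm [-0.16  3.48 -0.33]
(-44, np.float64(9.8), np.float64(52.3)) ->cm [-0.03  4.21 -0.09]
(-44, np.float64(16.9), np.float64(49.2)) ->cm [0.15 4.9  0.23]
(-44, np.float64(23.5), np.float64(45.1)) ->cm [0.38 5.52 0.63]
[ 0.20082409  0.10984028 -0.18636342]
```

step_arm:
  commands: "-0.2 0.7 -0.3 0;-0.3 1.2 -0.4 0;-0.3 1.6 -0.5 0;-0.3 2.0 -0.5 0;-0.3 2.4 -0.5 0;-0.2 2.8 -0.5 0;-0.2 3.2 -0.4 0;-0.2 3.6 -0.3 0;0 3.95 -0.2 0;0 4.3 -0.05 0"

```text
clock: 20.15
eef_pos: [600.0, 11.8, 224.9]
tcp_rot: [[-0.854, -0.276, 0.441], [-0.209, 0.958, 0.196], [-0.477, 0.076, -0.876]]
wrist_force: [-5.2, -7.8, 8.0]
grip_width: 0.2
grip_force: 5.1
```

```bash
python3 -c "
from h import *
angle();angle('scene')
cmd(*[tcp(a) for a in(-36,-44,-52,-60,-66,-70)])
print(W.T@ctrl.get_state()['wrist_force'])"
```

```text
n 1180 coh 0.75 valve [np.float64(15.7), np.float64(87.7), np.float64(159.7)]
red 33 92.86513339158682
n 15 coh 0.91 valve [np.float64(13.6), np.float64(85.6), np.float64(157.6)]
red 20 84.50635466287824
t 20.25 now wheelframe [-43.9   6.1  54.6] tilt z [ 0.479  0.06  -0.876] J [ 0.3  -0.09 -0.21  1.99 -0.35  0.82  2.11]
(-44, np.float64(16.9), np.float64(49.2)) ->cm [0.32 1.04 0.53]
(-44, np.float64(23.5), np.float64(45.1)) ->cm [0.55 1.66 0.93]
(-44, np.float64(29.4), np.float64(40.2)) ->cm [0.82 2.21 1.39]
(-44, np.float64(34.6), np.float64(34.4)) ->cm [1.12 2.69 1.93]
(-44, np.float64(38.0), np.float64(29.7)) ->cm [1.36 2.99 2.37]
(-44, np.float64(39.9), np.float64(26.3)) ->cm [1.53 3.15 2.68]
[-4.1788122  -4.90141012  7.64984994]
```

step_arm:
  commands: "0.1 0.4 0.1 0;0.2 0.75 0.3 0;0.35 1.1 0.55 0;0.45 1.4 0.75 0;0.6 1.7 0.97 0;0.75 2.0 1.2 0;0.9 2.3 1.5 0;1.1 2.6 1.85 0;1.25 2.85 2.2 0;1.45 3.05 2.55 0"

```text
clock: 21.5
eef_pos: [590.0, 45.5, 198.0]
tcp_rot: [[-0.854, -0.279, 0.44], [-0.21, 0.957, 0.199], [-0.477, 0.078, -0.876]]
wrist_force: [-3.6, -4.5, 7.9]
grip_width: 0.8
grip_force: 4.6
```

```bash
python3 -c "
from h import *
angle();angle('scene')
cmd((-46,34,42),(-95,34,50),(-95,-36,50),(-44,-36,50))
print(W.T@ctrl.get_state()['wrist_force'])"
```

```text
n 1191 coh 0.79 valve [np.float64(-32.6), np.float64(39.4), np.float64(111.4)]
n 10 coh 0.86 valve [np.float64(-32.6), np.float64(39.4), np.float64(111.4)]
red 15 38.049925655435224
t 21.6 now wheelframe [-43.8  40.6  27.1] tilt z [ 0.478  0.062 -0.876] J [ 0.27 -0.09 -0.26  2.05 -0.34  0.75  2.05]
(-46, 34, 42) ->cm [-0.54 -0.55 -1.45]
(-95, 34, 50) ->cm [ 3.38 -0.55 -4.5 ]
(-95, -36, 50) ->cm [ 3.03 -7.53 -4.93]
(-44, -36, 50) ->cm [-1.45 -7.46 -2.5 ]
[-1.43694022 -2.05612661  4.42427606]
```

step_arm:
  commands: "-0.5 -0.5 -1.4 0;1.5 -0.5 -2.9 0;3.4 -0.5 -4.5 0;3.3 -2.7 -4.7 0;3.0 -7.5 -4.9 0;3.0 -7.5 -4.9 0;1 -7.5 -3.9 0;-1.4 -7.5 -2.5 0;-1.4 -7.5 -2.5 0"

```text
clock: 22.72
eef_pos: [611.2, -24.7, 217.8]
tcp_rot: [[-0.855, -0.284, 0.434], [-0.213, 0.955, 0.204], [-0.472, 0.082, -0.878]]
wrist_force: [-0.3, 0.7, -0.5]
grip_width: 0.2
grip_force: 0.0
```

```bash
python3 -c "
from h import *
angle();angle('scene')
cmd(*[tcp(a) for a in(4,-4,-12,-20,-28,-36,-44)])
print(W.T@ctrl.get_state()['wrist_force'])"
```

```text
n 1432 coh 0.54 valve [np.float64(-34.9), np.float64(37.1), np.float64(109.1)]
n 9 coh 0.87 valve [np.float64(35.6), np.float64(107.6), np.float64(179.6)]
red 16 38.09115418257605
t 22.82 now wheelframe [-45.4 -34.3  47.4] tilt z [ 0.474  0.066 -0.878] J [ 0.31 -0.04 -0.15  1.96 -0.38  0.84  2.21]
(-44, np.float64(-20.8), np.float64(54.3)) ->cm [-0.39  1.41 -0.45]
(-44, np.float64(-13.1), np.float64(55.4)) ->cm [-0.4   2.18 -0.49]
(-44, np.float64(-5.4), np.float64(55.5)) ->cm [-0.37  2.95 -0.45]
(-44, np.float64(2.3), np.float64(54.4)) ->cm [-0.28  3.71 -0.3 ]
(-44, np.float64(9.8), np.float64(52.3)) ->cm [-0.14  4.44 -0.07]
(-44, np.float64(16.9), np.float64(49.2)) ->cm [0.04 5.12 0.25]
(-44, np.float64(23.5), np.float64(45.1)) ->cm [0.26 5.75 0.65]
[ 0.43180474 -0.61013572  0.44714257]
```

step_arm:
  commands: "-0.3 0.9 -0.3 0;-0.4 1.4 -0.4 0;-0.4 1.8 -0.5 0;-0.4 2.2 -0.5 0;-0.4 2.6 -0.5 0;-0.3 3.0 -0.45 0;-0.3 3.4 -0.4 0;-0.3 3.8 -0.3 0;-0.2 4.15 -0.2 0;-0.1 4.5 -0.05 0"

```text
clock: 24.08
eef_pos: [600.4, 12.3, 224.9]
tcp_rot: [[-0.854, -0.276, 0.441], [-0.209, 0.958, 0.196], [-0.477, 0.076, -0.876]]
wrist_force: [-2.6, -7.4, 7.9]
grip_width: 0.4
grip_force: 4.6
```

```bash
python3 -c "
from h import *
angle();angle('scene')
cmd(*[tcp(a) for a in(-28,-32,-36,-40,-44)])
print(W.T@ctrl.get_state()['wrist_force'])"
```

```text
n 1161 coh 0.77 valve [np.float64(15.3), np.float64(87.3), np.float64(159.3)]
n 15 coh 0.91 valve [np.float64(12.5), np.float64(84.5), np.float64(156.5)]
red 16 13.79572075743209
t 24.18 now wheelframe [-43.3   6.5  54.6] tilt z [ 0.479  0.06  -0.876] J [ 0.28 -0.09 -0.19  1.99 -0.35  0.82  2.1 ]
(-44, np.float64(9.8), np.float64(52.3)) ->cm [0.19 0.31 0.19]
(-44, np.float64(13.4), np.float64(50.9)) ->cm [0.27 0.66 0.33]
(-44, np.float64(16.9), np.float64(49.2)) ->cm [0.37 1.   0.5 ]
(-44, np.float64(20.2), np.float64(47.3)) ->cm [0.48 1.31 0.69]
(-44, np.float64(23.5), np.float64(45.1)) ->cm [0.6  1.62 0.9 ]
[-3.34475711 -5.14281917  6.26513657]
```

step_arm:
  commands: "0.1 0.2 0.1 0;0.15 0.4 0.2 0;0.2 0.6 0.3 0;0.3 0.75 0.37 0;0.3 0.75 0.37 0"

```text
clock: 24.8
eef_pos: [597.6, 21.3, 221.5]
tcp_rot: [[-0.853, -0.278, 0.441], [-0.209, 0.958, 0.198], [-0.478, 0.077, -0.875]]
wrist_force: [-1.8, -4.8, 8.4]
grip_width: 0.2
grip_force: 4.0
```

```bash
python3 -c "
from h import *
angle();angle('scene')
cmd((-90,5,60))
print(W.T@ctrl.get_state()['wrist_force'])"
```

```text
n 1069 coh 0.79 valve [np.float64(5.6), np.float64(77.6), np.float64(149.6)]
n 16 coh 0.87 valve [np.float64(4.5), np.float64(76.5), np.float64(148.5)]
red 14 4.260095035435163
t 24.9 now wheelframe [-43.3  14.6  51.5] tilt z [ 0.48   0.06  -0.875] J [ 0.27 -0.09 -0.2   2.   -0.35  0.81  2.09]
(-90, 5, 60) ->cm [ 3.64 -0.96 -3.04]
[-3.19592688 -3.04126472  7.77704643]
```

step_arm:
  commands: "0.05 0.1 0.05 0;0.1 0.2 0.1 0;0.1 0.3 0.17 0;0.15 0.38 0.2 0;0.15 0.38 0.2 0"

```text
clock: 25.52
eef_pos: [596.3, 25.2, 219.5]
tcp_rot: [[-0.853, -0.278, 0.442], [-0.209, 0.957, 0.199], [-0.478, 0.077, -0.875]]
wrist_force: [-2.8, -3.1, 8.5]
grip_width: 0.2
grip_force: 4.0
```

```bash
python3 -c "
from h import *
angle();angle('scene')
cmd((-46,9,56),(-120,9,64))"
```

```text
n 1034 coh 0.78 valve [np.float64(1.0), np.float64(73.0), np.float64(145.0)]
n 15 coh 0.84 valve [np.float64(1.1), np.float64(73.1), np.float64(145.1)]
red 14 0.18218895291541512
t 25.62 now wheelframe [-43.4  18.7  49.5] tilt z [ 0.481  0.06  -0.875] J [ 0.27 -0.1  -0.21  2.01 -0.35  0.8   2.08]
(-46, 9, 56) ->cm [-0.13 -0.92 -0.75]
(-120, 9, 64) ->cm [ 5.98 -0.97 -5.01]
```

Very close to 0°. I'll back off and check from a clear view.

step_arm:
  commands: "-0.1 -0.9 -0.7 0;-0.1 -0.9 -0.7 0;2 -1 -2 0;4 -1 -3.5 0;6 -1 -5 0;8 -1 -7 0;8 -1 -7 0;8 -1 -7 0"

```text
clock: 26.62
eef_pos: [503.5, -14.2, 237.3]
tcp_rot: [[-0.857, -0.282, 0.431], [-0.212, 0.956, 0.204], [-0.47, 0.083, -0.879]]
wrist_force: [-0.5, -0.5, -0.8]
grip_width: 0.6
grip_force: 0.0
```

```bash
python3 -c "
from h import *
angle('scene');cmd()
p=ctrl.camera_params('wrist');im=ctrl.camera('wrist');cv2.imwrite('pics/w4.png',im);angle(im=im)
print(ctrl.get_state()['wrist_force'])"
```

```text
n 16 coh 0.89 valve [np.float64(-2.0), np.float64(70.0), np.float64(142.0)]
red 14 0.5817915223746031
t 26.68 now wheelframe [-143.5    8.5   67.4] tilt z [ 0.472  0.068 -0.879] J [ 0.37 -0.3  -0.15  2.13 -0.42  0.94  2.24]
n 328 coh 0.87 valve [np.float64(0.8), np.float64(72.8), np.float64(144.8)]
[ 0.74564833 -0.53610469 -0.12941077]
```

View pics/w4.png

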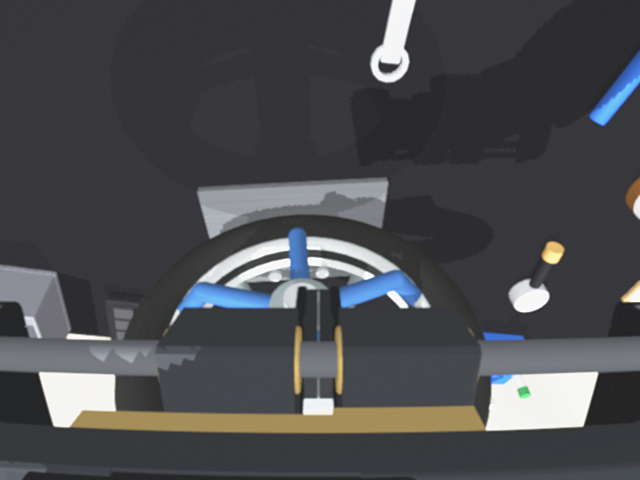

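The view is clear, with elbows at (297,237), (200,290) and (403,283). As a last check I'll compute their angles, then hand in if they agree.

```bash
python3 -c "
from h import *
for q,o in(((297,237),180),((200,290),108),((403,283),-108)):
  P=W.T@(onplane('wrist',*q,C+W@[-50,0,0],W[:,0])-C);a=np.degrees(np.arctan2(-P[1],P[2]))
  print(((a-o+180)%360)-180,np.hypot(P[1],P[2]))
"
```

```text
0.8243728562542287 75.26232490276827
-0.5601350411069745 80.00478196426066
6.378589423580706 82.33648139328795
```

```bash
python3 -c "
from station import ctrl
print(ctrl.job_done())"
```

```text
the job is handed in; nothing more can be done
None
```

I turned the wheel until the valve stem stood at the top, then backed the arm clear and handed the job in. The last views put the stem about 1° from vertical, with readings from −2° to +1°; one hand-picked spoke point read +6°, which I treated as a bad pick.

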